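Draw the soap rest out of the narrow bay

ROBOT

A 7-joint arm with a two-finger parallel gripper is mounted at the origin on the work surface. World frame = base frame: x ahead of the robot, y to its left, z up, the work surface at z = 0. Lengths are in mm, angles in rad, forces in N, time in s.
With the tool pointing down it reaches from about 425 to 875 mm from the base axis. Payload 4.7 kg.
Tool frame: the origin (TCP) lies at the centre of the arm's flange, where the gripper is bolted on; the fingertips stand 182 mm ahead of it and the grasp point (between the pads) lies 164 mm ahead of it; z points along the fingers, y is the line along which they close (so a half turn about z gives the same grasp; the last joint's range is limited). The gripper opens to 87 mm and grips with 3 to 60 N. Pads are 19 mm wide; open, the fingers measure 117 mm over their backs; the gripper's body (75 mm by 190 mm) begins 51 mm behind the grasp point.
Start: joints at [1.363, 0.321, -0.07, 1.45, 0.023, 1.371, -0.057], TCP at [142.973, -634.086, 404.787] pointing down, gripper open.
Joint ranges: [-2.86, 2.86], [-0.3, 2.09], [-1.38, 1.24], [0.06, 2.45], [-1.56, 4.7], [0.09, 2.05], [-2.69, 2.69]. Speed limits (rad/s): [2.57, 2.57, 3.14, 3.14, 3.14, 3.14, 3.14].

INTERFACE

Orientations are given as a unit quaternion [x, y, z, w].
In Python, from station import env gives the robot as it stands.
- The arm moves only by the tool play_rows, never from a script. Its argument "targets" is a list of rows, each a list of 5 numbers: the shift along the tool's x, y, z in mm, then the turn about the tool's z in degrees, then the opening in per cent of the stroke, from 0 (shut) to 100 (fully open). A call has 1 to 20 rows; each row shifts and turns the commanded pose from where the row before left it, along the tool's axes as they then stand; what a row does not reach is not made up. A row lasts 1/8 s, in which the tool goes at most 62.5 mm and 10.7 degrees, less where a joint would pass 70% of its speed; a pose out of reach is approached as far as the arm can. A call with a gripper value outside its range is refused whole. The fingers move at their own pace and stop on an object; "squeeze" is the grip in N (left out, the last holds). Time passes only in rows, so rows that do not move let the fingers close. It gives the time, the measured TCP pose, the force, the opening and the grip force at its end, in the units of the state.
- env.state(): the state, without advancing time (a new reading comes with each control period).
- env.camera(name): name is "side" or "top" or "wrist"; returns the picture (400x640x3 uint8, red, green, blue); there is no depth.
- env.camera_model(name): a dict with "intrinsics" (3x3 intrinsics, pixels), "distortion" ([k1, k2, p1, p2, k3] as OpenCV has them; the pictures are not rectified), "cam_to_world" (4x4, takes a point from camera to world coordinates). Camera axes: x right, y up, looking along -z (the intrinsics and any distortion apply to the point x, -y, -z); pixel columns grow to the right and rows downward; lengths in mm; the calibration is good to about 2 mm. A picture is of the moment at which its call begins: read the wrist's pose just before it. camera_model takes no time and is no camera call; for the wrist camera it gives the pose at the moment of the call.
- env.finish_job(): hands the job in; it is judged then, once.
The state is a dict: "time_s": time; "joints": joint angles; "joint_velocities": joint speeds; "tau": joint torques, N m; "eef_pos": TCP position; "ee_rot": TCP orientation; "force": force on the tool from outside, world axes, zero at the start; "wrist_torque": the same for the moment, N m; "grip_width": finger opening in mm; "finger_force": force on a finger pad.
Only numpy, scipy, OpenCV 4.12 (cv2) and the standard library are available. Lean on these libraries where they do the work, as an engineer would, in place of code of your own. Each camera call takes 0.05 s, during which the arm holds its last target. There are 200 camera calls.

TASK

The white ceramic soap rest has slid to the back of the deep, narrow concrete bay, where no hand fits. Take the rubber-footed stick from its steel stand, press its foot lightly on top of the soap rest (it chips if pressed with more than 15 N) and draw it out until it lies flat on the slab just in front of the mouth, entirely outside the bay; then put the stick back upright in its stand. Move the soap rest only with the stick and leave the tumbler, spray bottle, brush and bar of soap where they are.

Things in the scene. Friction and masses are not known exactly. Their poses are not given: they have to be found in the camera images.
- soap_rest: the part to retrieve: flat white ceramic soap rest, 62 x 38 x 14 mm, 100 to 150 g, flat top with three fine grooves, smooth underneath. Origin: centre of its underside; x along its length, z up. It starts lying lengthwise at the back of the bay, 2 to 26 mm from the back wall
- bay: fixed concrete slot, open on top and at its mouth: inside 48 mm wide, 185 long; walls 125 high, 30 thick, back wall 30. Origin: middle of the mouth at slab height; +x runs into the bay, away from the robot. Its mortar bed is not level: at the back it is 9 to 14 mm above the slab (differs each time), then it falls to the slab at the mouth
- stick: picker standing in its stand: 200 mm long, 170 g. Origin: centre of its foot's underside (unpressed); z up along it. Square wooden handle 24 x 24 mm, 125 to 200 mm above the origin, flats facing the stick's x and y; 14 mm round shaft below. Grippy rubber foot, 26 mm across, 22 high, springs up by at most 4 mm at 10 N per mm; pressed with less than some 4 N it slips on the rest
- stand: fixed round steel tube stand, outside diameter 44 mm, inside diameter 36 mm, 85 mm high, inner floor 6 mm above the slab, on a thin 90 mm base disc. Origin: centre of its underside, z up
- tumbler: bystander: clear plastic tumbler, 74 mm across, 110 mm high; origin at the centre of its underside
- spray_bottle: bystander: squat white spray bottle with press-button nozzle, 72 mm across, 129 mm high; origin at the centre of its underside
- scrub_brush: bystander: wooden scrubbing brush, 150 x 50 x 40 mm; origin at the centre of its underside
- soap_bar: bystander: cream bar of soap, 75 x 50 x 25 mm; origin at the centre of its underside
There are look-alikes about, which are no part of the job. What is shaped like the stand but pink is not meant. There is more than one size of the stick; the job needs the larger.

How it is judged (in metres and radians):
On the way, in this order (a step that is already met when the one before it is completed fails the run):
1. the stick is lifted out of its stand (z of stick in the frame of stand above 0.085 m), for 0.1 s.
2. the stick's foot presses on the soap rest while it is still inside the bay (contact force between stick and soap_rest above 1 N and x of soap_rest in the frame of bay above 0.1 m), for 0.1 s.
3. the soap rest is out of the bay, drawn by the stick that is still in contact with it (x of soap_rest in the frame of bay below -0.032 m and contact force between stick and soap_rest above 0.3 N), for 0.05 s.
At the end, for the whole second after the job is handed in: The soap rest lies flat and still on the slab, its centre 32 to 120 mm in front of the bay's mouth and within 60 mm of its middle line; the stick stands in its stand, foot on the stand's floor (within 9 mm), leaning less than 0.2 rad, released and still (x of soap_rest in the frame of bay between -0.12 and -0.032 m and y of soap_rest in the frame of bay between -0.06 and 0.06 m and angle between soap_rest's own z axis and vertical below 0.08 rad and height (world z) of soap_rest below 0.006 m and linear speed of soap_rest below 0.01 m/s and horizontal distance between stick and stand below 0.02 m and height (world z) of stick below 0.015 m and angle between stick's own z axis and vertical below 0.2 rad and linear speed of stick below 0.02 m/s); the robot touches nothing.
It fails at once if the stick presses the soap rest with more than 15 N (contact force between stick and soap_rest above 15 N).
It fails at once if the robot itself touches the soap rest (contact force between any of the fingers, the arm and soap_rest above 0.5 N).
It fails at once if a bystander is shifted by more than 30 mm (distance of any of tumbler, spray_bottle, scrub_brush, soap_bar from where it was at the start of the episode above 0.03 m).
It also fails if it takes over 72 s, if anything falls off the work surface, if the arm or the gripper's body presses on something with over 40 N, if the wrist force passes 120 N, or if a joint passes its speed limit or range.

## Working session

There is one attempt and no reset: what is moved stays moved. The work goes in short steps, Python scripts to look and compute and a tool call to move; the robot and the scene stay as the last step left them, time stands still between calls to the robot, and variables do not carry over. Pictures are saved under pics/ and viewed, at most 10 in all, crops included, and the job is handed in when it is done.

Besides the shell and the picture viewer there is one more tool, called after ">>>" as a command line: name --pt "numbers of a row" for each row, then --argument value for the rest. play_rows: Moves the arm, as the interface text tells. Its arguments: {"type":"object","properties":{"targets":{"type":"array","items":{"type":"array","items":{"type":"number"}}},"squeeze":{"type":"number"}},"required":["targets"]}

```bash
mkdir -p pics; ls
cat > h.py <<'E'
import numpy as np, cv2
from station import env
def ray(name,uv,m=None):
    m=m or env.camera_model(name)
    K=np.array(m["intrinsics"],float);d=np.array(m["distortion"],float);T=np.array(m["cam_to_world"],float)
    p=cv2.undistortPoints(np.array(uv,float).reshape(-1,1,2),K,d).reshape(-1,2)
    D=np.c_[p[:,0],-p[:,1],-np.ones(len(p))]@T[:3,:3].T
    return T[:3,3],D
def onz(name,uv,z,m=None):
    o,D=ray(name,uv,m); return o+D*((z-o[2])/D[:,2])[:,None]
def proj(name,P,m=None):
    m=m or env.camera_model(name)
    K=np.array(m["intrinsics"],float);d=np.array(m["distortion"],float);T=np.array(m["cam_to_world"],float)
    c=(np.array(P,float).reshape(-1,3)-T[:3,3])@T[:3,:3]
    c=c*[1,-1,-1]
    return cv2.projectPoints(c,np.zeros(3),np.zeros(3),K,d)[0].reshape(-1,2)
def save(name,f):
    im=env.camera(name); cv2.imwrite(f,im[:,:,::-1]); return im
E
python3 - <<'E'
from h import *
np.set_printoptions(precision=3,suppress=True)
a=save("top","pics/top.png");b=save("side","pics/side.png");
print(env.state())
for n in("top","side"):print(env.camera_model(n))
E
```

```text
pics
{'time_s': 0.1, 'joints': array([ 1.363,  0.322, -0.07 ,  1.452,  0.023,  1.371, -0.057]), 'joint_velocities': array([-0.001, -0.003, -0.001, -0.004, -0.   , -0.   , -0.001]), 'tau': array([  0.   , -49.257,  -0.405, -31.34 ,  -0.064,   0.039,   0.   ]), 'eef_pos': array([ 142.93 , -633.907,  403.763]), 'ee_rot': array([ 0.994,  0.111, -0.   , -0.001]), 'force': array([ 0.472, -0.36 , -1.003]), 'wrist_torque': array([-0.008,  0.02 ,  0.015]), 'finger_force': 0.0, 'grip_width': 86.42897884515298}
{'intrinsics': array([[405.543,   0.   , 318.721],
       [  0.   , 405.543, 199.487],
       [  0.   ,   0.   ,   1.   ]]), 'distortion': array([-0.082,  0.   ,  0.   ,  0.   ,  0.   ]), 'cam_to_world': array([[   0.003,    0.994,   -0.106,  431.716],
       [  -1.   ,    0.001,   -0.023,   19.193],
       [  -0.022,    0.106,    0.994, 1146.457],
       [   0.   ,    0.   ,    0.   ,    1.   ]])}
{'intrinsics': array([[458.18 ,   0.   , 313.618],
       [  0.   , 458.18 , 202.135],
       [  0.   ,   0.   ,   1.   ]]), 'distortion': array([-0.108,  0.   ,  0.   ,  0.   ,  0.   ]), 'cam_to_world': array([[   0.977,    0.113,   -0.178,  335.375],
       [  -0.211,    0.573,   -0.792, -913.775],
       [   0.013,    0.812,    0.584,  752.919],
       [   0.   ,    0.   ,    0.   ,    1.   ]])}
```

View pics/top.png

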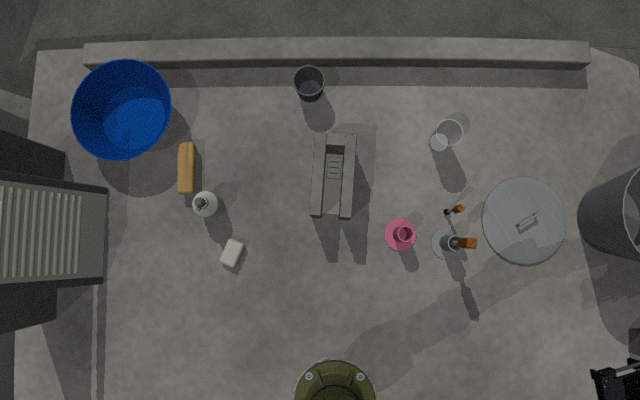

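View pics/side.png

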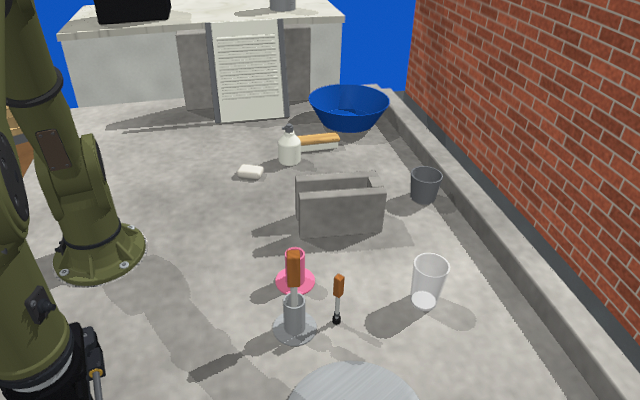

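Run:
```python
from h import *
np.set_printoptions(precision=1,suppress=True)
a=cv2.imread("pics/top.png");b=cv2.imread("pics/side.png")
cv2.imwrite("pics/crop.png",np.vstack([cv2.resize(a[128:258,310:490],None,fx=3.4,fy=3.4,interpolation=cv2.INTER_CUBIC)[:,:612],]))
for n,im in(("top",a),("side",b)):
    h=cv2.cvtColor(im,cv2.COLOR_BGR2HSV)
    m=cv2.inRange(h,(5,150,60),(20,255,255))
    k,l,s,c=cv2.connectedComponentsWithStats(m)
    for i in range(1,k):
        if s[i,4]>15: print(n,s[i],c[i])
# handle centre two views handled below; stand base disc
print(onz("top",[(450,243)],0), onz("top",[(449.5,243)],85))
```

```text
top [454 205  10   7  41] [458.9 207.7]
top [458 238  19  10 135] [467.8 242.4]
side [435   0   8   4  19] [439.4   0.9]
side [444   0  12  10  62] [449.3   4.5]
side [466   0  13  11  65] [472.6   4.5]
side [491   0  18  11 116] [500.1   4.4]
side [510   0  11   4  28] [516.4   1. ]
side [523   0  22  14 178] [533.8   5.2]
side [547   0  12   5  34] [553.9   1.2]
side [561   0  28  16 247] [575.1   6.3]
side [586   0  21   7  86] [598.8   2.1]
side [609   0  31  21 404] [625.5   8.2]
side [427   2   8   7  16] [431.1   4.8]
side [510   5  20  17 160] [519.6  12.6]
side [545   5  26  20 251] [557.4  14.3]
side [457   6  13  12  73] [463.2  11.4]
side [481   6  16  12  84] [488.4  11.7]
side [589   7  32  22 337] [604.6  17.4]
side [420   9   9   5  18] [424.2  11. ]
side [437   8  11   8  43] [442.5  11.1]
side [415  12   7   9  33] [417.9  16.2]
side [449  13  12  10  61] [454.5  17.2]
side [471  13  15  13  96] [478.2  18.9]
side [431  14   9   7  25] [434.9  16.7]
side [498  14  18  14 116] [506.6  20.2]
side [530  14  24  19 219] [541.5  22.8]
side [570  16  30  21 324] [584.7  2
[... 6443 characters left out ...]
[581 229  28  32 284] [594.6 244.6]
side [599 231  31  33 328] [614.2 247.1]
side [620 233  20  27 222] [630.3 245.6]
side [557 247  23  27 127] [568.  260.3]
side [287 250  13  37 458] [293.2 267.8]
side [572 250  26  31 247] [584.6 265.1]
side [589 253  29  33 269] [603.  269.1]
side [608 256  32  36 358] [623.4 273.5]
side [629 259  11  19 117] [634.9 267.6]
side [580 273  27  30 165] [592.9 287.7]
side [333 274  11  24 194] [338.2 285.3]
side [597 278  30  35 303] [611.9 294.7]
side [617 283  23  31 246] [628.9 296.7]
side [607 303  29  34 196] [620.9 319.4]
side [626 308  14  24 155] [633.2 318.7]
side [636 336   4   9  24] [637.9 339.7]
[[ 430.7 -325.1    0. ]] [[ 430.7 -298.3   85. ]]
```

View pics/crop.png

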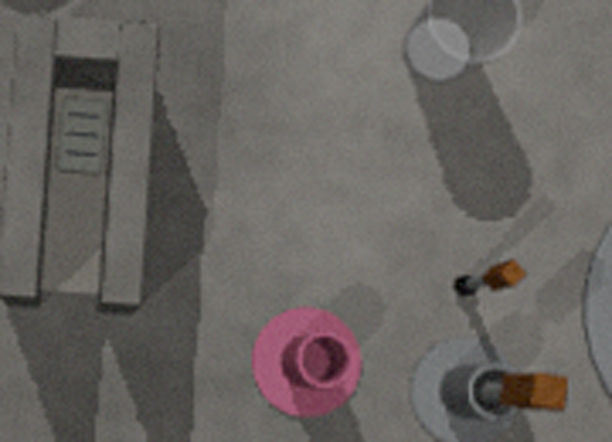

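Candidates: sticks – large (463,243) standing in the steel stand vs small (457,209) → large one chosen. Stands – steel (446,243) vs pink (401,235) → steel. Soap rest (334,167) in the bay vs soap bar (232,252) → the one in the bay. The crop confirms this: the large orange handle is in the grey tube, and the grooved white rest is at the back of the bay.

Run:
```python
from h import *
np.set_printoptions(precision=1,suppress=True)
c=lambda L:[(310+(x+.5)/3.4-.5,128+(y+.5)/3.4-.5) for x,y in L]
P=onz("top",c([(40,299),(102,304),(52,58),(119,62),(0,296),(141,306),(156,24)]),125);print("bay top",P)
print("floor mouth",onz("top",c([(41,290),(99,293)]),0))
R=onz("top",c([(63,95),(109,97),(103,172),(56,170)]),26);print("rest",R,R.mean(0))
print("stand",onz("top",c([(462,392)]),2),"rim",onz("top",c([(494,391)]),85))
print("stick top",onz("top",c([(552,391)]),206), "handle corner pts",onz("top",c([(567,376),(566,409),(536,373),(534,408)]),206))
# two-view handle centre
(o1,D1),(o2,D2)=ray("top",[(467.8,242.4)]),ray("side",[(293.2,267.8)])
A=np.c_[D1[0],-D2[0]];t=np.linalg.lstsq(A,o2-o1,rcond=None)[0];p,q=o1+D1[0]*t[0],o2+D2[0]*t[1];print("handle",p,q)
print("pink",onz("top",[(401,235)],2), env.camera_model("wrist")["cam_to_world"], env.camera_model("wrist")["intrinsics"])
```

```text
bay top [[499.6  35.6 125. ]
 [496.  -10.4 125. ]
 [682.2  26.9 125. ]
 [679.1 -23.8 125. ]
 [501.8  65.3 125. ]
 [494.5 -39.3 125. ]
 [708.5 -52.  125. ]]
floor mouth [[515.4  36.8   0. ]
 [513.  -11.5   0. ]]
rest [[675.2  18.5  26. ]
 [673.5 -19.5  26. ]
 [610.7 -14.4  26. ]
 [612.4  24.2  26. ]] [642.9   2.2  26. ]
stand [[ 430.9 -311.8    2. ]] rim [[ 431.6 -312.6   85. ]]
stick top [[ 431.5 -314.8  206. ]] handle corner pts [[ 441.6 -325.6  206. ]
 [ 419.2 -324.2  206. ]
 [ 443.8 -304.1  206. ]
 [ 420.  -302.1  206. ]]
handle [ 432.1 -317.   171.1] [ 433.8 -317.2  171.2]
pink [[ 453.3 -186.4    2. ]] [[   0.2    0.9    0.2  208.3]
 [  -1.     0.2    0.1 -620.3]
 [  -0.    -0.2    1.   384.3]
 [   0.     0.     0.     1. ]] [[308.9   0.  319.2]
 [  0.  308.9 197.7]
 [  0.    0.    1. ]]
```

>>> play_rows --pt "0 0 -4 -10.3 100" --pt "0 0 -4 -10.3 100" --pt "0 0 -4 -10.3 100" --pt "0 0 -4 -10.3 100" --pt "0 0 -4 -10.3 100" --pt "0 0 -4 -10.3 100" --pt "0 0 -4 -10.3 100" --pt "34 26 0 0 100" --pt "34 26 0 0 100" --pt "34 26 0 0 100" --pt "34 26 0 0 100" --pt "34 26 0 0 100" --pt "34 26 0 0 100" --pt "34 26 0 0 100" --pt "34 26 0 0 100" --pt "34 26 0 0 100" --pt "34 26 0 0 100" --pt "0 0 0 0 100" --pt "0 0 0 0 100"

```text
time_s: 2.48
eef_pos: [432.3, -319.4, 432.4]
ee_rot: [0.738, 0.674, -0.0, -0.0]
force: [-0.3, -0.7, 0.0]
grip_width: 87.0
finger_force: 0.0
```

Run:
```python
from h import *
np.set_printoptions(precision=3,suppress=True)
m=env.camera_model("wrist");np.save("m1.npy",m,allow_pickle=True)
save("wrist","pics/w1.png");s=env.state();print(s["eef_pos"],s["ee_rot"],s["joints"],s["force"])
```

```text
[ 431.83  -320.002  432.386] [ 0.739  0.674 -0.    -0.   ] [ 1.084  0.098 -0.528  1.674  0.051  1.384  0.456] [ 0.647  0.423 -0.229]
```

View pics/w1.png

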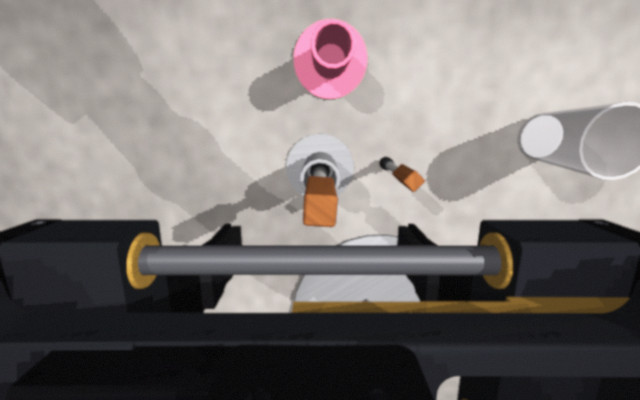

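The wrist picture shows the big orange handle top at about (320,210), centred between the fingers. The steel stand rim is behind it at (320,168), and the small stick is at (405,175).

Run:
```python
from h import *
np.set_printoptions(precision=1,suppress=True)
m=np.load("m1.npy",allow_pickle=True).item()
im=cv2.imread("pics/w1.png");h=cv2.cvtColor(im,cv2.COLOR_BGR2HSV)
k=cv2.inRange(h,(5,120,60),(20,255,255));k[:,:290]=0;k[:,350:]=0;k[240:]=0
for r in range(172,232,4):
    x=np.where(k[r])[0]; print(r,x.min() if len(x) else 0,x.max() if len(x) else 0, im[r,320] ) if len(x) else 0
print(onz("wrist",[(305,195),(336,195),(337,226),(304,226)],206,m))
print("tube rim",onz("wrist",[(319,178)],85,m),"disc",onz("wrist",[(320,170)],2,m))
```

```text
176 311 313 [102 115 135]
180 308 333 [ 39  70 116]
184 307 333 [ 37  70 119]
188 307 333 [ 39  73 120]
192 306 334 [ 40  71 120]
196 305 335 [ 68 122 199]
200 305 336 [ 70 126 203]
204 304 336 [ 69 123 203]
208 304 335 [ 68 121 196]
212 304 335 [ 64 116 190]
216 304 335 [ 68 123 200]
220 304 334 [ 68 125 205]
224 306 334 [ 66 113 184]
[[ 424.4 -303.5  206. ]
 [ 445.7 -305.5  206. ]
 [ 444.6 -328.   206. ]
 [ 421.4 -325.9  206. ]]
tube rim [[ 432.9 -314.9   85. ]] disc [[ 433.6 -319.6    2. ]]
```

>>> play_rows --pt "4.5 1 0 0 100" --pt "0 0 25 0 100" --pt "0 0 25 0 100" --pt "0 0 25 0 100" --pt "0 0 20 0 100" --pt "0 0 7.4 0 100" --pt "0 0 0 0 100" --pt "0 0 0 0 0" --pt "0 0 0 0 0" --pt "0 0 0 0 0" --pt "0 0 0 0 0" --pt "0 0 0 0 0" --pt "0 0 0 0 0" --pt "0 0 0 0 0" --pt "0 0 0 0 0" --squeeze 45

```text
time_s: 4.4
eef_pos: [434.0, -314.7, 330.3]
ee_rot: [0.738, 0.674, -0.0, -0.0]
force: [-0.2, 0.5, -0.2]
grip_width: 23.9
finger_force: 44.3
```

>>> play_rows --pt "0 0 -15 0 0" --pt "0 0 -25 0 0" --pt "0 0 -25 0 0" --pt "0 0 -25 0 0" --pt "0 0 -25 0 0" --pt "0 0 -25 0 0" --pt "0 0 -10 0 0" --pt "0 0 0 0 0" --pt "30 14 0 0 0" --pt "34 18.8 0 0 0" --pt "34 18.8 0 0 0" --pt "34 18.8 0 0 0" --pt "34 18.8 0 0 0" --pt "34 18.8 0 0 0" --pt "34 18.8 0 0 0" --pt "34 18.8 0 0 0" --pt "34 18.8 0 0 0" --pt "34 18 0 0 0" --pt "0 0 0 0 0" --pt "0 0 0 0 0"

```text
time_s: 6.9
eef_pos: [646.0, 3.0, 479.0]
ee_rot: [0.738, 0.674, -0.001, -0.0]
force: [0.6, -0.2, -1.6]
grip_width: 23.7
finger_force: 44.3
```

Run:
```python
from h import *
np.set_printoptions(precision=3,suppress=True)
m=env.camera_model("wrist");np.save("m2.npy",m,allow_pickle=True)
save("wrist","pics/w2.png");s=env.state();print(s["eef_pos"],s["ee_rot"],s["joints"],s["force"])
```

```text
[645.945   2.228 479.409] [ 0.739  0.674 -0.001 -0.   ] [ 0.516  0.381 -0.766  1.32   0.262  1.543 -0.313] [-0.521 -0.382 -2.026]
```

View pics/w2.png

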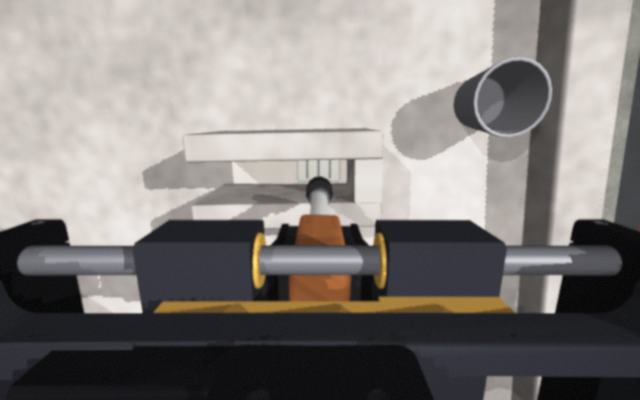

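The stick is held over the bay. The foot is at (319,188), the rest behind it spans columns 297–347 at row 172, and the inner edges of the wall tops are at rows 160 and 205.

Run:
```python
from h import *
np.set_printoptions(precision=1,suppress=True)
m=np.load("m2.npy",allow_pickle=True).item()
im=cv2.imread("pics/w2.png")
g=cv2.cvtColor(im,cv2.COLOR_BGR2GRAY)
print(g[172,225:390:2]);print(g[125:225:1,270]);print(g[125:225:1,230])
print("rest ends",onz("wrist",[(297,172),(347,172)],26,m))
print("wall inner",onz("wrist",[(230,160),(355,160),(230,205),(355,205)],125,m))
print("mouth/back",onz("wrist",[(184,160),(355,160),(380,160)],125,m))
print("foot",proj("wrist",[[646,2.5,155],[646,2.5,177]],m))
```

```text
[161 161 163 173 214 230 231 231 230 228 219 204 196 193 194 197 197 198
 197 199 196 197 197 197 196 196 197 197 196 196 199 200 201 201 199 196
 184 199 206 205 186 149 195 206 206 202 165 164 204 206 206 199 146 184
 207 206 202 183 193 199 189 113  77  87 100 187 226 227 227 227 227 226
 227 226 227 227 228 227 227 218 215 210 211]
[218 219 220 215 192 153 131 150 192 219 228 230 229 229 229 229 229 228
 228 227 227 225 224 222 220 220 218 217 214 214 214 213 210 201 178 163
 179 194 198 197 198 197 196 196 195 197 198 196 197 197 198 198 197 198
 196 198 197 188 160 130 118 117 120 121 120 118 120 123 121 115 102  95
  93  94  95  94 100 104 119 142 158 164 166 166 165 168 165 181 202 216
 223 223 225 223 222 221 219 217 216 216]
[217 219 219 219 212 186 152 136 160 200 222 227 228 229 229 229 229 229
 229 228 228 228 228 226 225 226 225 224 224 223 221 222 222 217 205 177
 155 158 166 170 168 167 167 166 169 166 165 166 164 164 163 163 164 162
 161 161 159 153 135 119 118 124 128 130 133 131 132 130 129 129 127 127
 128 127 128 126 129 131 143 176 209 223 228 228 228 229 227 226 227 226
 226 225 218 194 142  84  44  34  33  34]
rest ends [[613.8  -0.9  26. ]
 [684.4  -7.3  26. ]]
wall inner [[551.8  34.4 125. ]
 [686.7  22.2 125. ]
 [543.6 -15.6 125. ]
 [683.5 -28.3 125. ]]
mouth/back [[502.2  38.9 125. ]
 [686.7  22.2 125. ]
 [713.6  19.7 125. ]]
foot [[319.2 186.9]
 [319.1 191.8]]
```

>>> play_rows --pt "0 0 25 0 0" --pt "0 0 30 0 0" --pt "0 0 30 0 0" --pt "0 0 20 0 0" --pt "0 0 10 0 0" --pt "0 0 5 0 0" --pt "0 0 0 0 0" --pt "0 0 0 0 0" --pt "0 0 0 0 0" --pt "0 0 0 0 0"

```text
time_s: 8.2
eef_pos: [646.2, 3.6, 360.6]
ee_rot: [0.738, 0.674, 0.0, 0.0]
force: [-0.1, 0.7, -2.0]
grip_width: 23.9
finger_force: 44.3
```

>>> play_rows --pt "0 0 2 0 0" --pt "0 0 2 0 0" --pt "0 0 2 0 0" --pt "0 0 1 0 0" --pt "0 0 0 0 0"

```text
time_s: 8.82
eef_pos: [646.1, 3.5, 353.2]
ee_rot: [0.738, 0.674, -0.0, -0.0]
force: [0.0, -0.4, -1.7]
grip_width: 24.1
finger_force: 44.3
```

>>> play_rows --pt "0 0 1 0 0" --pt "0 0 0.5 0 0" --pt "0 0 0 0 0"

```text
time_s: 9.2
eef_pos: [646.1, 3.5, 351.8]
ee_rot: [0.738, 0.674, -0.0, 0.0]
force: [-0.3, 0.3, -1.4]
grip_width: 23.7
finger_force: 44.3
```

>>> play_rows --pt "0 0 1 0 0" --pt "0 0 0 0 0"

```text
time_s: 9.45
eef_pos: [646.1, 3.5, 350.8]
ee_rot: [0.738, 0.674, -0.0, 0.0]
force: [-0.2, -0.2, -1.4]
grip_width: 23.9
finger_force: 44.3
```

>>> play_rows --pt "0 0 0.7 0 0" --pt "0 0 0 0 0"

```text
time_s: 9.7
eef_pos: [646.1, 3.5, 350.5]
ee_rot: [0.738, 0.674, 0.0, 0.0]
force: [-0.9, -0.2, -0.1]
grip_width: 24.0
finger_force: 44.3
```

>>> play_rows --pt "0 0 0.5 0 0" --pt "0 0 0 0 0"

```text
time_s: 9.95
eef_pos: [646.2, 3.6, 350.2]
ee_rot: [0.738, 0.674, 0.0, 0.0]
force: [-1.0, 0.6, 3.4]
grip_width: 24.1
finger_force: 44.3
```

>>> play_rows --pt "0 0 0.5 0 0" --pt "0 0 0 0 0"

```text
time_s: 10.2
eef_pos: [646.2, 3.6, 350.0]
ee_rot: [0.738, 0.674, 0.0, 0.0]
force: [-1.6, -0.1, 6.2]
grip_width: 23.9
finger_force: 44.3
```

>>> play_rows --pt "-0.1 -3 0.1 0 0" --pt "-0.1 -3 0.2 0 0" --pt "-0.1 -3 0.2 0 0"

```text
time_s: 10.58
eef_pos: [638.1, 4.0, 350.0]
ee_rot: [0.738, 0.674, 0.002, 0.002]
force: [3.1, -0.7, 6.3]
grip_width: 23.6
finger_force: 44.4
```

>>> play_rows --pt "-0.1 -4 0.2 0 0" --pt "-0.1 -4 0.3 0 0" --pt "-0.1 -4 0.3 0 0"

```text
time_s: 10.95
eef_pos: [626.5, 4.8, 349.8]
ee_rot: [0.738, 0.674, 0.003, 0.002]
force: [4.8, -0.0, 7.1]
grip_width: 23.8
finger_force: 44.4
```

Run:
```python
from h import *
a=env.camera("wrist")[100:260,180:400,::-1];b=env.camera("top")[110:230,290:380,::-1]
cv2.imwrite("pics/c3.png",np.hstack([cv2.resize(a,(495,360)),cv2.resize(b,(270,360))]));print(env.state()["force"])
```

```text
[ 3.60692057 -0.32074432  5.54675278]
```

View pics/c3.png

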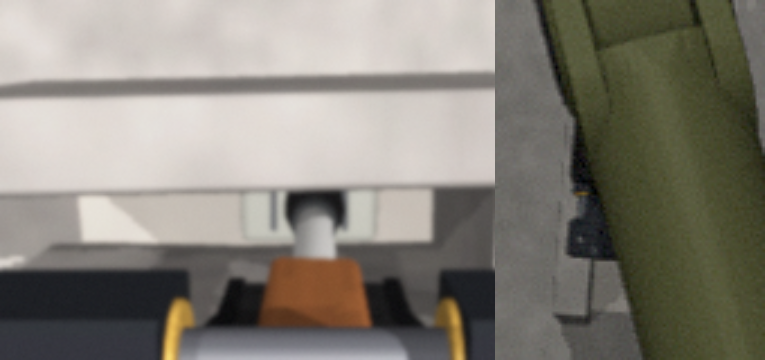

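>>> play_rows --pt "-0.1 -4 0.2 0 0" --pt "-0.1 -4 0.2 0 0" --pt "-0.1 -4 0.3 0 0"

```text
time_s: 11.42
eef_pos: [614.9, 5.7, 349.6]
ee_rot: [0.738, 0.674, 0.003, 0.003]
force: [5.6, 0.1, 8.5]
grip_width: 23.8
finger_force: 44.4
```

>>> play_rows --pt "-0.1 -4 0.2 0 0" --pt "-0.1 -4 0.2 0 0" --pt "-0.1 -4 0.2 0 0"

```text
time_s: 11.8
eef_pos: [603.3, 6.5, 349.6]
ee_rot: [0.738, 0.674, 0.004, 0.004]
force: [6.3, 0.1, 10.7]
grip_width: 23.6
finger_force: 44.4
```

>>> play_rows --pt "0 0 -0.7 0 0" --pt "0 0 0 0 0"

```text
time_s: 12.05
eef_pos: [602.9, 6.5, 349.7]
ee_rot: [0.738, 0.674, 0.003, 0.003]
force: [3.3, -0.5, 9.4]
grip_width: 23.9
finger_force: 44.4
```

>>> play_rows --pt "-0.1 -4 0 0 0" --pt "-0.1 -4 0 0 0" --pt "-0.1 -4 0 0 0"

```text
time_s: 12.42
eef_pos: [590.9, 7.3, 349.6]
ee_rot: [0.738, 0.674, 0.003, 0.003]
force: [3.9, -0.4, 8.1]
grip_width: 23.8
finger_force: 44.4
```

>>> play_rows --pt "-0.1 -4 0 0 0" --pt "-0.1 -4 0 0 0" --pt "-0.1 -4 0 0 0"

```text
time_s: 12.8
eef_pos: [578.4, 8.1, 349.3]
ee_rot: [0.738, 0.674, 0.002, 0.002]
force: [2.1, 0.4, 7.4]
grip_width: 24.2
finger_force: 44.4
```

>>> play_rows --pt "-0.1 -4 0 0 0" --pt "-0.1 -4 0.1 0 0" --pt "-0.1 -4 0.1 0 0"

```text
time_s: 13.18
eef_pos: [565.5, 8.8, 347.6]
ee_rot: [0.738, 0.674, 0.001, 0.001]
force: [2.0, -0.6, 4.2]
grip_width: 23.8
finger_force: 44.4
```

>>> play_rows --pt "-0.1 -3 0.8 0 0" --pt "-0.1 -3 0.6 0 0"

```text
time_s: 13.42
eef_pos: [559.7, 9.2, 346.4]
ee_rot: [0.738, 0.674, 0.001, 0.001]
force: [2.6, 0.5, 6.1]
grip_width: 23.5
finger_force: 44.4
```

>>> play_rows --pt "-0.1 -3 0.6 0 0" --pt "-0.1 -3 0.6 0 0"

```text
time_s: 13.68
eef_pos: [553.9, 9.5, 345.4]
ee_rot: [0.738, 0.674, 0.001, 0.001]
force: [3.3, -0.5, 7.1]
grip_width: 23.7
finger_force: 44.4
```

Check that the rest still follows, while drawing on.

>>> play_rows --pt "-0.1 -3 0.5 0 0" --pt "-0.1 -3 0.5 0 0" --pt "-0.1 -3 0.5 0 0"

```text
time_s: 14.05
eef_pos: [545.0, 10.0, 344.0]
ee_rot: [0.738, 0.674, 0.001, 0.001]
force: [2.4, -0.6, 8.0]
grip_width: 24.0
finger_force: 44.4
```

>>> play_rows --pt "-0.1 -3 0.5 0 0" --pt "-0.1 -3 0.5 0 0" --pt "-0.1 -3 0.5 0 0"

```text
time_s: 14.42
eef_pos: [536.4, 10.6, 342.9]
ee_rot: [0.738, 0.674, 0.002, 0.002]
force: [3.1, -0.6, 7.9]
grip_width: 23.9
finger_force: 44.4
```

Run:
```python
from h import *
a=env.camera("wrist")[100:260,150:400,::-1]
cv2.imwrite("pics/c4.png",cv2.resize(a,(562,360)));s=env.state();print(s["force"],s["eef_pos"])
```

```text
[2.56050513 0.11643566 7.97526027] [536.12652046  10.64609218 342.84590275]
```

View pics/c4.png

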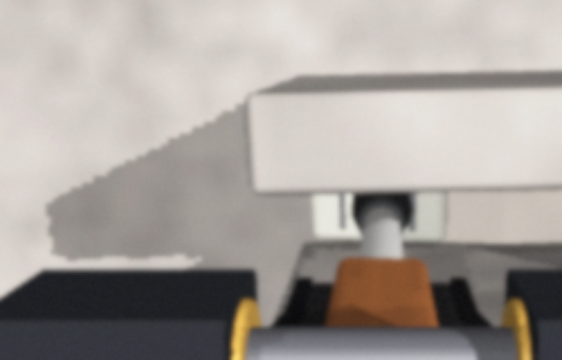

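The rest (crop columns 312–446) is still centred under the foot (383), so it follows the stick. I keep drawing.

>>> play_rows --pt "-0.1 -3 0.4 0 0" --pt "-0.1 -3 0.4 0 0" --pt "-0.1 -3 0.4 0 0"

```text
time_s: 14.85
eef_pos: [527.6, 11.1, 341.9]
ee_rot: [0.738, 0.674, 0.002, 0.002]
force: [3.4, 0.0, 8.4]
grip_width: 23.7
finger_force: 44.4
```

>>> play_rows --pt "-0.1 -3 0.4 0 0" --pt "-0.1 -3 0.4 0 0" --pt "-0.1 -3 0.4 0 0"

```text
time_s: 15.22
eef_pos: [518.7, 11.6, 340.8]
ee_rot: [0.738, 0.674, 0.002, 0.002]
force: [3.8, -0.5, 8.7]
grip_width: 23.9
finger_force: 44.4
```

>>> play_rows --pt "-0.1 -3 0.3 0 0" --pt "-0.1 -3 0.3 0 0" --pt "-0.1 -3 0.3 0 0"

```text
time_s: 15.6
eef_pos: [509.7, 12.1, 339.9]
ee_rot: [0.738, 0.674, 0.002, 0.002]
force: [4.0, -0.4, 8.3]
grip_width: 23.8
finger_force: 44.4
```

>>> play_rows --pt "-0.1 -3 0.2 0 0" --pt "-0.1 -3 0.2 0 0" --pt "-0.1 -3 0.2 0 0"

```text
time_s: 15.98
eef_pos: [500.4, 12.6, 338.9]
ee_rot: [0.738, 0.674, 0.002, 0.002]
force: [3.6, -1.1, 7.9]
grip_width: 23.9
finger_force: 44.4
```

>>> play_rows --pt "-0.1 -3 0.1 0 0" --pt "-0.1 -3 0.1 0 0" --pt "-0.1 -3 0.1 0 0"

```text
time_s: 16.35
eef_pos: [491.0, 13.0, 338.1]
ee_rot: [0.738, 0.674, 0.001, 0.001]
force: [2.3, -0.6, 6.7]
grip_width: 24.0
finger_force: 44.4
```

>>> play_rows --pt "-0.1 -3 0.2 0 0" --pt "-0.1 -3 0.2 0 0" --pt "-0.1 -3 0.2 0 0"

```text
time_s: 16.73
eef_pos: [482.3, 13.5, 337.6]
ee_rot: [0.739, 0.674, 0.002, 0.002]
force: [3.4, -0.3, 6.9]
grip_width: 23.9
finger_force: 44.4
```

>>> play_rows --pt "-0.1 -3 0.1 0 0" --pt "-0.1 -3 0.1 0 0" --pt "-0.1 -3 0.1 0 0"

```text
time_s: 17.1
eef_pos: [473.5, 14.0, 337.5]
ee_rot: [0.739, 0.674, 0.002, 0.002]
force: [3.4, 0.5, 6.7]
grip_width: 24.0
finger_force: 44.4
```

>>> play_rows --pt "-0.1 -3 0 0 0" --pt "-0.1 -3 0 0 0" --pt "-0.1 -3 0 0 0"

```text
time_s: 17.48
eef_pos: [464.5, 14.6, 337.5]
ee_rot: [0.739, 0.674, 0.002, 0.002]
force: [4.2, -0.2, 6.8]
grip_width: 23.7
finger_force: 44.4
```

Flat on the slab (z steady). Draw a further ~17 mm, then hold and look.

>>> play_rows --pt "-0.1 -3 0 0 0" --pt "-0.1 -3 0 0 0" --pt "-0.1 -3 0 0 0" --pt "-0.1 -3 0 0 0" --pt "-0.1 -3 0 0 0" --pt "-0.1 -2 0 0 0" --pt "0 0 0 0 0"

```text
time_s: 18.35
eef_pos: [447.4, 15.5, 337.5]
ee_rot: [0.739, 0.674, 0.002, 0.002]
force: [3.9, 0.4, 7.5]
grip_width: 24.0
finger_force: 44.4
```

Run:
```python
from h import *
m=env.camera_model("wrist");np.save("m5.npy",m,allow_pickle=True)
a=env.camera("wrist")[:,:,::-1];cv2.imwrite("pics/w5f.png",a);a=a[100:260,200:500]
cv2.imwrite("pics/c5.png",cv2.resize(a,(750,400)));s=env.state();print(s["force"],s["eef_pos"])
```

```text
[ 3.01482419 -0.15121382  6.61464992] [447.45187317  15.51775234 337.46083163]
```

View pics/c5.png

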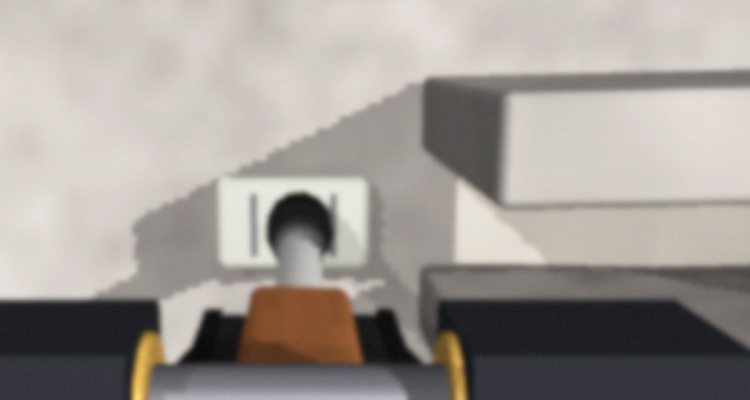

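>>> play_rows --pt "0 0 -1 0 0" --pt "0 0 -3 0 0" --pt "0 0 -10 0 0" --pt "0 0 -25 0 0" --pt "0 0 -30 0 0" --pt "0 0 -30 0 0" --pt "0 0 -30 0 0" --pt "0 0 -20 0 0" --pt "-30 1.5 0 0 0" --pt "-33 1.5 0 0 0" --pt "-33 1.5 0 0 0" --pt "-33 1.5 0 0 0" --pt "-33 1.5 0 0 0" --pt "-33 1.5 0 0 0" --pt "-33 1.5 0 0 0" --pt "-33 1.5 0 0 0" --pt "-33 1.5 0 0 0" --pt "-35 2 0 0 0" --pt "0 0 0 0 0" --pt "0 0 0 0 0"

```text
time_s: 20.9
eef_pos: [432.0, -312.8, 484.8]
ee_rot: [0.738, 0.675, 0.0, -0.001]
force: [-0.4, 0.2, -0.9]
grip_width: 24.0
finger_force: 44.3
```

Run:
```python
from h import *
np.set_printoptions(precision=3,suppress=True)
m=env.camera_model("wrist");np.save("m6.npy",m,allow_pickle=True)
a=env.camera("wrist")[:,:,::-1];cv2.imwrite("pics/w6f.png",a)
b=cv2.imread("pics/w2.png")
cv2.imwrite("pics/c6.png",cv2.resize(np.hstack([a[110:250,240:400],b[110:250,240:400]]),None,fx=2.4,fy=2.4,interpolation=cv2.INTER_CUBIC))
s=env.state();print(s["force"],s["eef_pos"],s["ee_rot"])
# foot dark blob
for n,im in(("now",a),("before",b)):
    k=((cv2.cvtColor(im,cv2.COLOR_BGR2GRAY)<62)*255).astype(np.uint8);k[:160]=0;k[215:]=0;k[:,:295]=0;k[:,345:]=0
    q=np.argwhere(k);print(n,q.mean(0)[::-1],len(q),q.min(0),q.max(0))
```

```text
[-0.693  0.049 -1.289] [ 432.24  -312.35   485.045] [ 0.738  0.675  0.    -0.001]
now [318.483 185.043] 300 [177 307] [197 331]
before [318.497 185.681] 288 [177 306] [197 332]
```

View pics/c6.png

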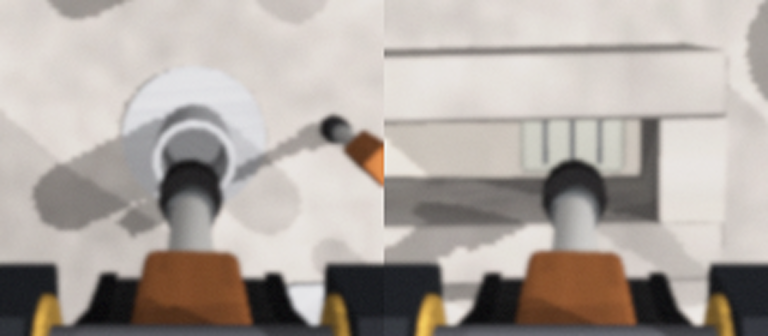

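The stick has not shifted in the grip: its foot pixel matches the earlier picture. The steel rim centre is at about (320.4,175) and the disc centre at (320.8,167.5).

Run:
```python
from h import *
np.set_printoptions(precision=1,suppress=True)
m=np.load("m6.npy",allow_pickle=True).item()
print(onz("wrist",[(320.2,175)],85,m),onz("wrist",[(320.6,167.5)],2,m))
```

```text
[[ 433.4 -313.4   85. ]] [[ 433.8 -316.4    2. ]]
```

>>> play_rows --pt "-1.6 1.4 0 0 0" --pt "0 0 25 0 0" --pt "0 0 30 0 0" --pt "0 0 15 0 0" --pt "0 0 8 0 0" --pt "0 0 8 0 0" --pt "0 0 8 0 0" --pt "0 0 8 0 0" --pt "0 0 0 0 0"

```text
time_s: 22.08
eef_pos: [433.1, -315.2, 382.7]
ee_rot: [0.738, 0.674, -0.0, -0.001]
force: [0.1, 0.3, -2.2]
grip_width: 23.6
finger_force: 44.3
```

Foot is now inside the tube with no contact. Lower to the floor and release.

>>> play_rows --pt "0 0 10 0 0" --pt "0 0 10 0 0" --pt "0 0 10 0 0" --pt "0 0 10 0 0" --pt "0 0 7 0 0" --pt "0 0 3 0 0" --pt "0 0 1.5 0 0" --pt "0 0 0 0 0" --pt "0 0 0 0 0"

```text
time_s: 23.2
eef_pos: [433.4, -315.3, 332.2]
ee_rot: [0.738, 0.674, 0.0, 0.0]
force: [0.6, -0.6, -1.6]
grip_width: 23.8
finger_force: 44.3
```

>>> play_rows --pt "0 0 1 0 0" --pt "0 0 0.5 0 0" --pt "0 0 0 0 0" --pt "0 0 0 0 40" --pt "0 0 0 0 70" --pt "0 0 0 0 100" --pt "0 0 0 0 100" --pt "0 0 0 0 100" --pt "0 0 0 0 100"

```text
time_s: 24.32
eef_pos: [433.3, -315.3, 330.4]
ee_rot: [0.738, 0.674, -0.0, 0.0]
force: [-0.0, 0.2, 1.0]
grip_width: 76.0
finger_force: 0.0
```

>>> play_rows --pt "0 0 -5 0 100" --pt "0 0 -15 0 100" --pt "0 0 -25 0 100" --pt "0 0 -30 0 100" --pt "0 0 -30 0 100" --pt "0 0 -30 0 100" --pt "-30 0 0 0 100" --pt "-40 0 0 0 100" --pt "-40 0 0 0 100" --pt "-40 0 0 0 100" --pt "-40 0 0 0 100" --pt "0 0 0 0 100"

```text
time_s: 25.82
eef_pos: [414.0, -508.0, 465.3]
ee_rot: [0.74, 0.672, -0.001, 0.0]
force: [-0.6, -0.2, 1.0]
grip_width: 87.4
finger_force: 0.0
```

Run:
```python
from h import *
a=save("top","pics/topf.png")[:,:,::-1];b=save("side","pics/sidef.png")[:,:,::-1]
cv2.imwrite("pics/c7.png",np.hstack([cv2.resize(a[120:270,300:490],(570,450)),cv2.resize(b[230:350,260:320],(225,450))]))
print(env.state()["time_s"],env.state()["eef_pos"])
```

```text
25.925 [ 416.18470115 -504.39017854  465.89136573]
```

View pics/c7.png

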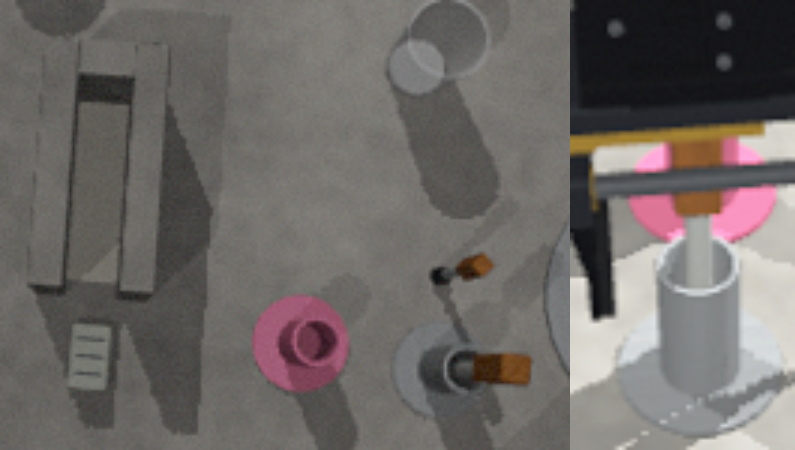

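The rest lies in front of the mouth (crop 90,356) and the stick stands upright in the steel stand. Everything else is in place.

>>> play_rows --pt "0 0 0 0 100" --pt "0 0 0 0 100" --pt "0 0 0 0 100" --pt "0 0 0 0 100"

```text
time_s: 26.42
eef_pos: [416.2, -504.2, 465.6]
ee_rot: [0.738, 0.674, -0.0, 0.0]
force: [-0.7, 0.0, 0.7]
grip_width: 87.1
finger_force: 0.0
```

Run:
```python
from h import *
print(onz("top",[(329.8,238.5)],14))
print(env.finish_job())
```

```text
[[443.18078925  13.86620278  14.        ]]
the job is handed in; nothing more can be done
None
```

I handed the job in at about 26 s, with no verdict returned: the soap rest lies on the slab with its centre about 55 mm in front of the bay's mouth, the stick is back upright and released in its steel stand, and the bystanders in view of the last pictures had not moved.

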